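# Take the air temperature inside the class habitat box

### The arm

A 7-joint arm with a two-finger parallel gripper is mounted at the origin on the work surface. World frame = base frame: x ahead of the robot, y to its left, z up, the work surface at z = 0. Lengths are in m, angles in rad, forces in N, time in s.
With the tool pointing down it reaches from about 0.35 to 0.9 m from the base axis. Payload 19.9 kg.
Tool frame: the origin (TCP) lies midway between the tips of the shut fingers; the grasp point (between the pads) lies 19 mm behind it (r.grip_depth is the distance from the TCP to the grasp point, in m); z points along the fingers, y is the line along which they close (so a half turn about z gives the same grasp; the last joint's range is limited). The gripper opens to 94 mm and grips with 3 to 60 N. Pads are 16 mm wide; open, the fingers measure 119 mm over their backs; the gripper's body (75 mm by 177 mm) begins 78 mm behind the grasp point.
Start: joints at [-0.042, 0.417, -0.01, 1.614, 0.005, 1.111, -0.053], TCP at [0.625, 0, 0.183] pointing down, gripper open.
Joint ranges: [-2.81, 2.81], [-0.39, 2.02], [-1.27, 1.25], [0.06, 2.57], [-1.19, 4.33], [0.19, 2], [-2.82, 2.82]. Speed limits (rad/s): [1.89, 1.89, 2.39, 2.39, 3.01, 3.01, 3.01].

### API

Orientations are given as a 3x3 rotation matrix whose columns are the frame's x, y, z axes.
In Python, from plant import sensors, optics, job, r gives the robot as it stands.
- The arm moves only by the tool play_rows, never from a script. Its argument "series" is a list of rows, each an object of numbers: "tx", "ty", "tz": the shift along the world's x, y, z scaled (see below); "rx", "ry", "rz": the turn, a rotation vector about the world's x, y, z scaled (see below). A call has 1 to 20 rows; each row shifts and turns the commanded pose from where the row before left it; what a row does not reach is not made up. The controller multiplies each number of a shift by 0.04 m and each number of a turn by 6 degrees. A row lasts 1/12 s, in which the tool goes at most 41.7 mm and 7.16 degrees, less where a joint would pass 70% of its speed; a pose out of reach is approached as far as the arm can. A call with a number of a shift or a turn outside -1 to 1 is refused whole. A call with a gripper value outside its range is refused whole. "jaw" is the closure, from -1 (fully open) to 1 (shut), set as the call begins (left out, the last holds). The fingers move at their own pace and stop on an object; the grip force is fixed at half the most. Time passes only in rows, so rows that do not move let the fingers close. It gives the time, the measured TCP pose, the force, the opening and the grip force at its end, in the units of the state.
- sensors.sense(): the state, without advancing time (a new reading comes with each control period).
- optics.snapshot(name): name is "scene" or "side" or "wrist"; returns (picture, depth): 420x560x3 uint8, red, green, blue; 420x560 float32, m along the optical axis (not along the pixel's ray), 0 where there is no reading.
- optics.get_calibration(name): a dict with "K" (3x3 intrinsics, pixels), "k1" (the pictures are not rectified: a ray, as slopes to the right and down, at radius r is drawn at 1 + k1 r^2 times it, then the intrinsics apply), "eye" and "attitude" of the camera in the world; the wrist camera has in their place "mount" (4x4, takes a point from camera to tool coordinates, whose origin is the TCP and whose axes are the flange's). Camera axes: x right, y down, z forward; pixel columns grow to the right and rows downward; lengths in m; the calibration is good to about 2 mm. A picture is of the moment at which its call begins: read the wrist's pose just before it. get_calibration takes no time and is no camera call.
- job.close_job(): hands the job in; it is judged then, once.
The state is a dict: "t": time; "joints": joint angles; "joint_velocities": joint speeds; "effort": joint torques, N m; "position": TCP position; "eef_rot": TCP orientation; "wrist_force": force on the tool from outside, world axes, zero at the start; "moment": the same for the moment, N m; "finger_gap": opening from 0.0 (shut) to 1.0 (fully open); "gripper_force": force on a finger pad.
Only numpy, scipy, OpenCV 4.12 (cv2) and the standard library are available. Lean on these libraries where they do the work, as an engineer would, in place of code of your own. Each camera call takes 0.05 s, during which the arm holds its last target. There are 200 camera calls.

### The job

Take the stem thermometer by its white head, slide it out sideways through the open end of the fork it hangs in (do not pull the stem up through the fork), and lower it upright, from above, through the brass guide bush in the roof of the brown habitat box. Neither stem nor tip may touch the bush or the box at any time, since that spoils the reading; stop when the red band on the stem is level with the top of the bush. Finish still holding it there, still, upright and centred in the bush, and leave the other things on the table where they are.

Things in the scene. Friction and masses are not known exactly. Their poses are not given: they have to be found in the camera images.
- probe_head (a point): centre (half-way up) of the thermometer's head, where it is grasped: white upright cylinder, 28 mm diameter, 50 mm tall, orange ring near its top; z axis up along the thermometer. A steel stem 8 mm in diameter, 110 mm long leaves the head's underside (25 mm below this point). Loose, 50 to 100 g; at the start it hangs upright in the fork, head resting on the prongs.
- probe_band (a point): middle of the red band on the thermometer's stem, 85 mm below the head's centre, 50 mm above the tip; the band is 12 mm tall
- probe_tip (a point): lower end of the thermometer's stem, on its axis, 135 mm below the head's centre
- stand_slot (a point): on the blue fork's upper face (135 mm above the table), where the stem's axis hangs at the start. The slot, 12 mm wide, runs along the point's x: open towards its own -x (prongs end 22 mm from this point), closed 10 mm behind. Fork plate 44 mm wide (y), 6 mm thick; nothing above it; room to draw out at least 80 mm.
- stand: wooden stand of the fork, fixed, place and yaw vary; origin on the table straight below the slot point, same axes. Foot 110 (x) by 90 by 12 mm, the tip hangs 13 mm above it; post 34 to 50 mm behind (+x), up to the fork.
- bush_mouth (a point): centre of the upper mouth of the brass guide bush in the habitat box's roof, 126 mm above the table. Upright brass tube, bore 20 mm right through (6 mm all round the stem), outside 44 mm, 26 mm long, standing 16 mm out of the roof; clear air below it down to the box's floor. The point has the box's axes.
- habitat: brown painted shoebox 200 (x) by 300 (y) by 110 mm high, fixed, place and yaw vary; origin under its centre, the bush 85 mm in +y of it. Roof over the bush's half only, green foliage in the open half. On the roof a low white vent cap (38 mm wide, 10 mm high; not the bush) and, 45 to 95 mm in +x and 35 to 95 mm in -y of the bush, a pale green card 55 mm tall.
- paint_jar: bystander: small jar with a green cap, 54 mm across, 65 mm tall, near the fork stand; origin under its centre
- tape_roll: bystander: beige roll of tape lying flat, 76 mm across, 24 mm tall, behind the fork stand; origin under its centre
- bead_tray: bystander: pale green open tray 90 by 90 by 35 mm in front of the habitat box; origin under its centre
- glue_stick: bystander: upright yellow glue stick 28 mm across, 85 mm tall, behind the habitat box; origin under its centre
- wood_offcut: bystander: plywood block 90 by 45 by 30 mm beside the fork stand; origin under its centre
- rinse_cup: bystander: blue cup 72 mm across, 80 mm tall, behind the habitat box; origin under its centre
Not all that is in view belongs to the job. Of the things that look like the part that bears probe_head, the smaller one is meant.

How it is judged:
By the outcome, as a careful person would: the job done as asked, in the order asked, and still so for the second after the job is handed in, while the arm keeps its last pose, push and grip.
It also fails if it takes over 50 s, if anything falls off the work surface, if the arm or the gripper's body presses on something with over 40 N, if the wrist force passes 120 N, or if a joint passes its speed limit or range.

## Working session

There is one attempt and no reset: what is moved stays moved. The work goes in short steps, Python scripts to look and compute and a tool call to move; the robot and the scene stay as the last step left them, time stands still between calls to the robot, and variables do not carry over. Pictures are saved under pics/ and viewed, at most 10 in all, crops included, and the job is handed in when it is done.

Besides the shell and the picture viewer there is one more tool, called as name(argument=value, ...) on one line, values as JSON. play_rows: Moves the arm, as the interface text tells. Shifts and turns lie within -1 to 1; 1 stands for 0.04 m of shift or 6 degrees of turn. Its arguments: {"type":"object","properties":{"series":{"type":"array"},"jaw":{"type":"number"}},"required":["series"]}

```bash
mkdir -p pics; cat > h.py <<'E'
import numpy as np, cv2
from plant import sensors, optics, job, r
def snap(n):
    s=sensors.sense(); p,d=optics.snapshot(n); c=optics.get_calibration(n)
    K=np.array(c["K"]);k1=c["k1"]
    if n=="wrist":
        T=np.eye(4);T[:3,:3]=s["eef_rot"];T[:3,3]=s["position"];M=T@np.array(c["mount"]);R,e=M[:3,:3],M[:3,3]
    else: R,e=np.array(c["attitude"]),np.array(c["eye"])
    return dict(p=p,d=d,K=K,k1=k1,R=R,e=e)
def rays(v,u,w):
    q=np.stack([np.atleast_1d(u),np.atleast_1d(w)],-1).astype(float).reshape(-1,1,2)
    q=cv2.undistortPoints(q,v["K"],np.array([v["k1"],0,0,0.])).reshape(-1,2)
    return np.c_[q,np.ones(len(q))]@v["R"].T
def pts(v,u,w):
    d=v["d"][np.atleast_1d(w),np.atleast_1d(u)]
    return v["e"]+rays(v,u,w)*d[:,None]
def atz(v,u,w,z):
    a=rays(v,u,w); return v["e"]+a*((z-v["e"][2])/a[:,2:])
def proj(v,P):
    q=(np.atleast_2d(P)-v["e"])@v["R"]
    o,_=cv2.projectPoints(q.reshape(-1,1,3),np.zeros(3),np.zeros(3),v["K"],np.array([v["k1"],0,0,0.]));return o.reshape(-1,2)
def save(v,name): cv2.imwrite("pics/"+name,cv2.cvtColor(v["p"],cv2.COLOR_RGB2BGR))
E
python3 - <<'E'
from h import *
import pickle
V={n:snap(n) for n in("scene","side","wrist")}
pickle.dump(V,open("v0.pkl","wb"))
for n in("scene","side"):
    save(V[n],n+"0.png"); print(n,V[n]["e"],V[n]["R"].round(2).tolist(),V[n]["K"][0,0])
print(optics.get_calibration("wrist"))
E
```

```text
scene [1.13418372 0.42442675 0.9917139 ] [[-0.58, 0.62, -0.52], [0.81, 0.44, -0.38], [-0.01, -0.65, -0.76]] 487.0226397950884
side [ 0.45396858 -1.03777058  0.86622235] [[0.99, -0.06, 0.09], [-0.11, -0.58, 0.8], [0.01, -0.81, -0.59]] 481.4692185138681
{'K': array([[309.6340629 ,   0.        , 277.9478514 ],
       [  0.        , 309.6340629 , 210.95146435],
       [  0.        ,   0.        ,   1.        ]]), 'k1': -0.026503984057110668, 'mount': array([[ 1.44340798e-04, -9.57906788e-01, -2.87079371e-01,
         8.51755273e-02],
       [ 9.99999985e-01,  1.11812044e-04,  1.29703781e-04,
        -9.19157112e-04],
       [-9.21452008e-05, -2.87079386e-01,  9.57906790e-01,
        -2.00488496e-01],
       [ 0.00000000e+00,  0.00000000e+00,  0.00000000e+00,
         1.00000000e+00]])}
```

View pics/scene0.png

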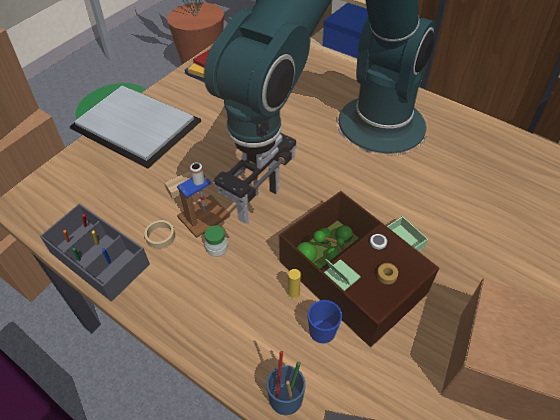

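View pics/side0.png

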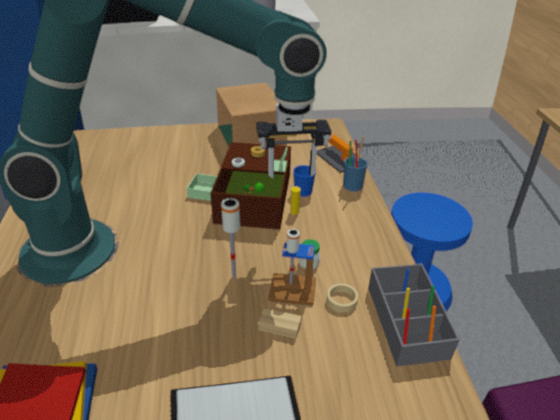

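```bash
python3 - <<'E'
from h import *
import pickle
V=pickle.load(open("v0.pkl","rb"))
S,D=V["scene"],V["side"]
for n,v,L in(("scene",S,[(197,167),(197,178),(388,270),(387,277),(378,241),(343,274),(190,188),(184,184),(200,185),(215,240),(160,235),(175,185),(405,233),(325,320)]),("side",D,[(293,234),(293,244),(258,152),(258,149),(238,162),(231,203),(231,220),(234,272),(292,253),(310,253),(310,275),(292,268)])):
    for p in L: print(n,p,pts(v,*p).round(3)[0])
a=cv2.resize(S["p"][140:250,140:260],None,fx=4,fy=4,interpolation=3);b=cv2.resize(D["p"][190:310,190:340],None,fx=3,fy=3.667,interpolation=3)
o=np.zeros((440,480+450,3),np.uint8);o[:,:480]=a;o[:,480:]=b
o=cv2.resize(o,(800,378))
w=cv2.resize(V["wrist"]["p"],(296,222)); 
cv2.imwrite("pics/crop1.png",np.vstack([o,np.hstack([w,np.zeros((222,504,3),np.uint8)])])[:,:,::-1])
E
```

```text
scene (197, 167) [ 0.6   -0.202  0.186]
scene (197, 178) [ 0.609 -0.199  0.158]
scene (388, 270) [0.55  0.283 0.114]
scene (387, 277) [0.575 0.291 0.126]
scene (378, 241) [0.502 0.231 0.123]
scene (343, 274) [0.643 0.221 0.164]
scene (190, 188) [ 0.628 -0.209  0.134]
scene (184, 184) [ 0.629 -0.227  0.137]
scene (200, 185) [ 0.61  -0.192  0.138]
scene (215, 240) [ 0.676 -0.099  0.063]
scene (160, 235) [ 0.715 -0.262 -0.002]
scene (175, 185) [ 0.582 -0.326  0.03 ]
scene (405, 233) [0.351 0.249 0.002]
scene (325, 320) [0.676 0.211 0.007]
side (293, 234) [ 0.598 -0.214  0.182]
side (293, 244) [ 0.598 -0.221  0.159]
side (258, 152) [0.56 0.27 0.12]
side (258, 149) [0.562 0.297 0.116]
side (238, 162) [0.495 0.218 0.118]
side (231, 203) [ 0.464 -0.145  0.228]
side (231, 220) [ 0.462 -0.166  0.195]
side (234, 272) [ 0.462 -0.151  0.017]
side (292, 253) [ 0.596 -0.222  0.132]
side (310, 253) [ 0.638 -0.225  0.131]
side (310, 275) [ 0.64  -0.233  0.068]
side (292, 268) [ 0.599 -0.213  0.077]
```

View pics/crop1.png

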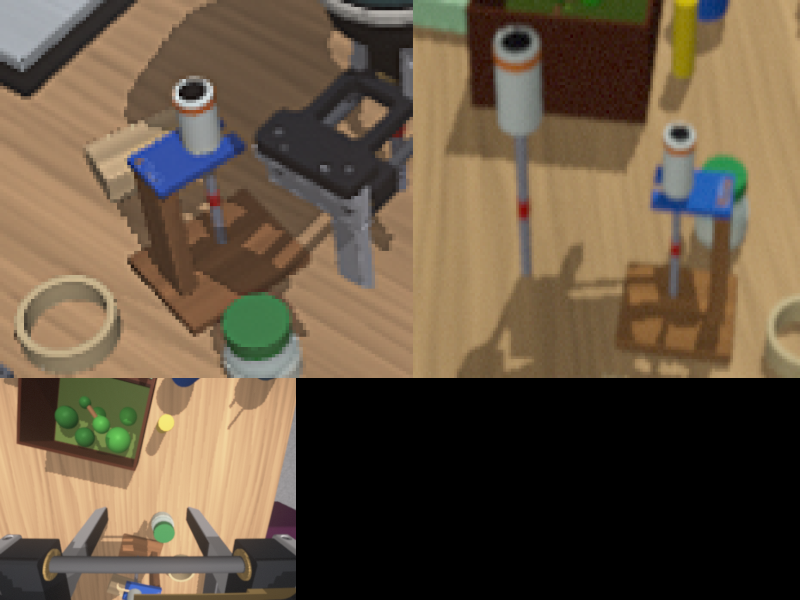

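Look-alikes: the small white head in the fork (scene 197,172; side 293,240) and a larger free-standing one (side 231,215). The white vent cap (scene 378,241) and the brass bush (scene 388,273) could also be mixed up. I choose the small head in the blue fork. The larger one stands about 0.14 m away in the draw-out direction, so it must be avoided.

```bash
cat > meas.py <<'E'
from h import *
def cloud(v,lo,hi,roi):
    h=cv2.cvtColor(v["p"],cv2.COLOR_RGB2HSV); m=cv2.inRange(h,np.array(lo),np.array(hi))
    k=np.zeros_like(m);x0,y0,x1,y1=roi;k[y0:y1,x0:x1]=255
    w,u=np.nonzero(m&k); return u,w
E
python3 - <<'E'
from meas import *
import pickle
V=pickle.load(open("v0.pkl","rb")); print(sensors.sense()["eef_rot"])
for n,roi in(("scene",(165,165,222,205)),("side",(275,235,325,270))):
    v=V[n]
    u,w=cloud(v,(105,120,60),(130,255,255),roi)
    P=pts(v,u,w); Z=atz(v,u,w,.135); ok=P[:,2]>.128 if n=="scene" else P[:,2]>.125
    print(n,"plate z",np.median(P[:,2]),len(u)); rc=cv2.minAreaRect(Z[ok][:,:2].astype(np.float32)); print(rc,cv2.boxPoints(rc).round(3).tolist())
for n,roi in(("scene",(370,255,405,290)),("side",(245,140,270,162))):
    v=V[n]
    u,w=cloud(v,(14,110,70),(32,255,255),roi); Z=atz(v,u,w,.126); P=pts(v,u,w)
    print(n,"bush",len(u),cv2.minAreaRect(Z[:,:2].astype(np.float32)),np.percentile(P[:,2],[10,50,90]))
# head: white top rim pixels
for n,roi in(("scene",(183,155,212,186)),("side",(280,225,305,256))):
    v=V[n]; u,w=cloud(v,(0,0,60),(180,70,255),roi); P=pts(v,u,w); ok=(P[:,2]>.14)&(P[:,2]<.2)&(abs(P[:,0]-.6)<.04)&(abs(P[:,1]+.21)<.04); P=P[ok]
    print(n,"head",len(P),P.mean(0),np.percentile(P[:,2],[5,95]),v["e"])
E
```

```text
[[-7.94334057e-06  9.99999549e-01 -9.49726774e-04]
 [ 9.99999997e-01  7.86684980e-06 -8.05434792e-05]
 [-8.05359715e-05 -9.49727411e-04 -9.99999546e-01]]
scene plate z 0.13458459205495882 292
((0.6152288913726807, -0.20860655605793), (0.04670889675617218, 0.07004465907812119), 76.20012664794922) [[0.5759999752044678, -0.22300000488758087], [0.6439999938011169, -0.23999999463558197], [0.6549999713897705, -0.1940000057220459], [0.5870000123977661, -0.17800000309944153]]
side plate z 0.13176914559501035 226
((0.6121523380279541, -0.2169918417930603), (0.04611554369330406, 0.06964866071939468), 73.54058837890625) [[0.5720000267028809, -0.2290000021457672], [0.6389999985694885, -0.24899999797344208], [0.6520000100135803, -0.20499999821186066], [0.5849999785423279, -0.1850000023841858]]
scene bush 355 ((0.5653566718101501, 0.2886550724506378), (0.05303379148244858, 0.04224831238389015), 28.358102798461914) [0.11018552 0.12429746 0.12738271]
side bush 196 ((0.55450040102005, 0.28648269176483154), (0.050639647990465164, 0.11808449029922485), 7.597167015075684) [0.05008688 0.11293941 0.12258717]
scene head 179 [ 0.60417012 -0.2008607   0.16647078] [0.14157564 0.18742852] [1.13418372 0.42442675 0.9917139 ]
side head 196 [ 0.59675307 -0.2165098   0.16535713] [0.14253441 0.18362351] [ 0.45396858 -1.03777058  0.86622235]
```

play_rows(series=[{"tz": 1}, {"tz": 1}, {"tx": -0.05, "ty": -0.4, "rz": 1}, {"tx": -0.05, "ty": -0.4, "rz": 1}, {"tx": -0.05, "ty": -0.4, "rz": 1}, {"tx": -0.05, "ty": -0.4, "rz": 1}, {"tx": -0.05, "ty": -0.4, "rz": 1}, {"tx": -0.05, "ty": -0.4, "rz": 1}, {"tx": -0.05, "ty": -0.4, "rz": 1}, {"tx": -0.05, "ty": -0.4, "rz": 1}, {"tx": -0.05, "ty": -0.4, "rz": 1}, {"tx": -0.05, "ty": -0.4, "rz": 1}, {"tx": -0.05, "ty": -0.4, "rz": 1}, {"tx": -0.05, "ty": -0.4, "rz": 1}, {"tx": -0.05, "ty": -0.4, "rz": 0.5}, {}, {}], jaw=-1)

```text
validation failed for argument at $.se...
```

```bash
python3 - <<'E'
from meas import *
import pickle
v=snap("wrist");s=snap("scene");pickle.dump((v,s),open("v1.pkl","wb"))
print(proj(v,[[.599,-.2075,.185],[.601,-.209,.135]]))
cv2.imwrite("pics/w1.png",np.hstack([v["p"],s["p"][:, :]])[:,:,::-1][:,:1120:1]) if 0 else save(v,"w1.png")
E
```

```text
[[250.40511078 458.70348672]
 [256.31879588 410.68547325]]
```

View pics/w1.png

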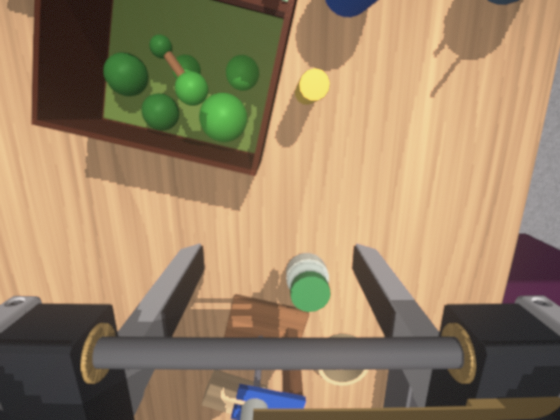

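The move was refused, so this picture still shows the start view, with the fork at (265,405). I'll retry with every key present in each row.

play_rows(series=[{"tx": 0, "ty": 0, "tz": 1, "rx": 0, "ry": 0, "rz": 0}, {"tx": 0, "ty": 0, "tz": 1, "rx": 0, "ry": 0, "rz": 0}, {"tx": -0.05, "ty": -0.4, "tz": 0, "rx": 0, "ry": 0, "rz": 1}, {"tx": -0.05, "ty": -0.4, "tz": 0, "rx": 0, "ry": 0, "rz": 1}, {"tx": -0.05, "ty": -0.4, "tz": 0, "rx": 0, "ry": 0, "rz": 1}, {"tx": -0.05, "ty": -0.4, "tz": 0, "rx": 0, "ry": 0, "rz": 1}, {"tx": -0.05, "ty": -0.4, "tz": 0, "rx": 0, "ry": 0, "rz": 1}, {"tx": -0.05, "ty": -0.4, "tz": 0, "rx": 0, "ry": 0, "rz": 1}, {"tx": -0.05, "ty": -0.4, "tz": 0, "rx": 0, "ry": 0, "rz": 1}, {"tx": -0.05, "ty": -0.4, "tz": 0, "rx": 0, "ry": 0, "rz": 1}, {"tx": -0.05, "ty": -0.4, "tz": 0, "rx": 0, "ry": 0, "rz": 1}, {"tx": -0.05, "ty": -0.4, "tz": 0, "rx": 0, "ry": 0, "rz": 1}, {"tx": -0.05, "ty": -0.4, "tz": 0, "rx": 0, "ry": 0, "rz": 1}, {"tx": -0.05, "ty": -0.4, "tz": 0, "rx": 0, "ry": 0, "rz": 1}, {"tx": -0.05, "ty": -0.4, "tz": 0, "rx": 0, "ry": 0, "rz": 0.5}, {"tx": 0, "ty": 0, "tz": 0, "rx": 0, "ry": 0, "rz": 0}], jaw=-1)

```text
t: 1.58
position: [0.598, -0.2117, 0.2632]
eef_rot: [[-0.966, 0.259, -0.001], [0.259, 0.966, -0.001], [0.0, -0.001, -1.0]]
wrist_force: [0.9, -0.2, 0.2]
finger_gap: 1.001
gripper_force: 0.0
```

```bash
python3 - <<'E'
from meas import *
import pickle
v=snap("wrist");pickle.dump(v,open("v1.pkl","wb"))
print(sensors.sense()["position"],proj(v,[[.599,-.2075,.185],[.601,-.209,.135]]))
save(v,"w2.png")
E
```

```text
[ 0.59844173 -0.20971712  0.26317042] [[281.75976115 212.58890231]
 [280.37099828 201.27804848]]
```

View pics/w2.png

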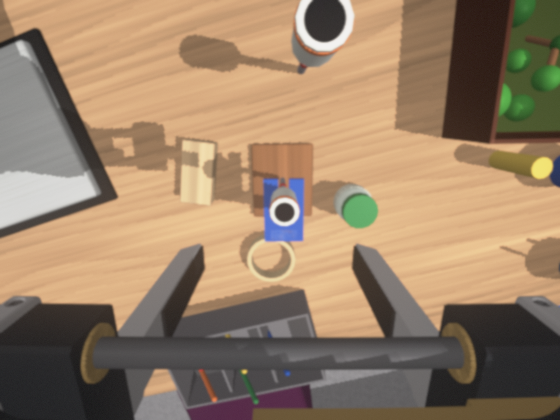

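The head's top ring is at (284,211), about 4 mm to +y of the TCP. The fork's edges lie along the image columns, so the yaw is right. The large look-alike at (322,20) is clear of the fingers.

play_rows(series=[{"tx": 0, "ty": 0.1, "tz": -0.5, "rx": 0, "ry": 0, "rz": 0}, {"tx": 0, "ty": 0, "tz": -0.5, "rx": 0, "ry": 0, "rz": 0}, {"tx": 0, "ty": 0, "tz": -0.5, "rx": 0, "ry": 0, "rz": 0}, {"tx": 0, "ty": 0, "tz": -0.5, "rx": 0, "ry": 0, "rz": 0}, {"tx": 0, "ty": 0, "tz": -0.5, "rx": 0, "ry": 0, "rz": 0}, {"tx": 0, "ty": 0, "tz": -0.5, "rx": 0, "ry": 0, "rz": 0}, {"tx": 0, "ty": 0, "tz": 0, "rx": 0, "ry": 0, "rz": 0}, {"tx": 0, "ty": 0, "tz": 0, "rx": 0, "ry": 0, "rz": 0}], jaw=-1)

```text
t: 2.3
position: [0.5988, -0.203, 0.1432]
eef_rot: [[-0.966, 0.259, -0.001], [0.259, 0.966, 0.001], [0.001, 0.0, -1.0]]
wrist_force: [0.9, 0.1, 1.0]
finger_gap: 0.999
gripper_force: 0.0
```

```bash
python3 - <<'E'
from meas import *
print(sensors.sense()["position"])
v=snap("wrist");s=snap("side")
a=cv2.resize(v["p"][110:310,140:420],(560,400));b=cv2.resize(s["p"][200:300,260:320],(240,400),interpolation=3)
cv2.imwrite("pics/w3.png",np.hstack([a,b])[:,:,::-1])
E
```

```text
[ 0.59880448 -0.20300916  0.14322543]
```

View pics/w3.png

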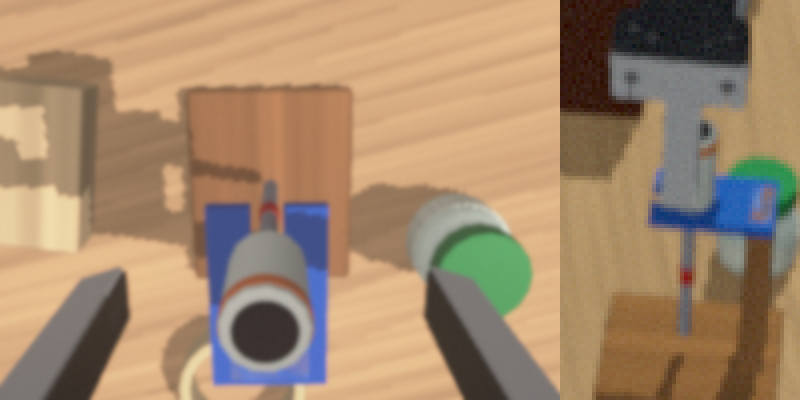

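The head top is at pixel (272,276) and the fingers' midline at about 278, so the head sits about 3 mm towards -y. The stem hangs mid-slot and the fingertips are above the plate.

```bash
python3 - <<'E'
from meas import *
v=snap("wrist");p=sensors.sense()
for z in(.184,.186):
    q=atz(v,272.5,276,z)[0]; print(q,(np.array(p["eef_rot"]).T@(q-p["position"])))
E
```

```text
[ 0.60144228 -0.20670418  0.184     ] [-0.00241757 -0.00236234 -0.03904545]
[ 0.60039383 -0.20638523  0.186     ] [-0.0013262  -0.00232578 -0.04104759]
```

play_rows(series=[{"tx": 0.03, "ty": -0.07, "tz": 0, "rx": 0, "ry": 0, "rz": 0}, {"tx": 0, "ty": 0, "tz": 0, "rx": 0, "ry": 0, "rz": 0}, {"tx": 0, "ty": 0, "tz": 0, "rx": 0, "ry": 0, "rz": 0}])

```text
t: 2.7
position: [0.6004, -0.2071, 0.144]
eef_rot: [[-0.966, 0.259, 0.001], [0.259, 0.966, -0.0], [-0.001, -0.0, -1.0]]
wrist_force: [-0.4, 0.1, -0.2]
finger_gap: 1.004
gripper_force: 0.0
```

play_rows(series=[{"tx": 0, "ty": 0, "tz": 0, "rx": 0, "ry": 0, "rz": 0}, {"tx": 0, "ty": 0, "tz": 0, "rx": 0, "ry": 0, "rz": 0}, {"tx": 0, "ty": 0, "tz": 0, "rx": 0, "ry": 0, "rz": 0}, {"tx": 0, "ty": 0, "tz": 0, "rx": 0, "ry": 0, "rz": 0}, {"tx": 0, "ty": 0, "tz": 0, "rx": 0, "ry": 0, "rz": 0}, {"tx": 0, "ty": 0, "tz": 0, "rx": 0, "ry": 0, "rz": 0}, {"tx": 0, "ty": 0, "tz": 0, "rx": 0, "ry": 0, "rz": 0}, {"tx": 0, "ty": 0, "tz": 0, "rx": 0, "ry": 0, "rz": 0}, {"tx": 0, "ty": 0, "tz": 0, "rx": 0, "ry": 0, "rz": 0}, {"tx": 0, "ty": 0, "tz": 0, "rx": 0, "ry": 0, "rz": 0}], jaw=1)

```text
t: 3.53
position: [0.6002, -0.2068, 0.1434]
eef_rot: [[-0.966, 0.259, 0.0], [0.259, 0.966, -0.0], [-0.0, -0.0, -1.0]]
wrist_force: [0.4, -0.1, 0.0]
finger_gap: 0.326
gripper_force: 0.0
```

play_rows(series=[{"tx": 0, "ty": 0, "tz": 0, "rx": 0, "ry": 0, "rz": 0}, {"tx": 0, "ty": 0, "tz": 0, "rx": 0, "ry": 0, "rz": 0}, {"tx": 0, "ty": 0, "tz": 0, "rx": 0, "ry": 0, "rz": 0}, {"tx": 0, "ty": 0, "tz": 0, "rx": 0, "ry": 0, "rz": 0}], jaw=1)

```text
t: 3.87
position: [0.6002, -0.2068, 0.1434]
eef_rot: [[-0.966, 0.259, -0.0], [0.259, 0.966, -0.0], [0.0, -0.0, -1.0]]
wrist_force: [-0.4, 0.5, -0.1]
finger_gap: 0.291
gripper_force: 30.0
```

play_rows(series=[{"tx": 0, "ty": 0, "tz": 0.05, "rx": 0, "ry": 0, "rz": 0}, {"tx": -0.15, "ty": 0.04, "tz": 0, "rx": 0, "ry": 0, "rz": 0}, {"tx": -0.15, "ty": 0.04, "tz": 0, "rx": 0, "ry": 0, "rz": 0}, {"tx": -0.15, "ty": 0.04, "tz": 0, "rx": 0, "ry": 0, "rz": 0}, {"tx": -0.15, "ty": 0.04, "tz": 0, "rx": 0, "ry": 0, "rz": 0}, {"tx": -0.15, "ty": 0.04, "tz": 0, "rx": 0, "ry": 0, "rz": 0}, {"tx": -0.15, "ty": 0.04, "tz": 0, "rx": 0, "ry": 0, "rz": 0}, {"tx": -0.15, "ty": 0.04, "tz": 0, "rx": 0, "ry": 0, "rz": 0}, {"tx": -0.15, "ty": 0.04, "tz": 0, "rx": 0, "ry": 0, "rz": 0}, {"tx": 0, "ty": 0, "tz": 0, "rx": 0, "ry": 0, "rz": 0}, {"tx": 0, "ty": 0, "tz": 0, "rx": 0, "ry": 0, "rz": 0}])

```text
t: 4.78
position: [0.5521, -0.194, 0.1456]
eef_rot: [[-0.966, 0.259, 0.0], [0.259, 0.966, -0.0], [-0.0, -0.0, -1.0]]
wrist_force: [-0.4, 0.4, -1.0]
finger_gap: 0.291
gripper_force: 30.0
```

```bash
python3 - <<'E'
from meas import *
v=snap("wrist");s=snap("side")
a=cv2.resize(v["p"][110:310,140:420],(560,400));b=cv2.resize(s["p"][200:300,245:305],(240,400),interpolation=3)
cv2.imwrite("pics/w4.png",np.hstack([a,b])[:,:,::-1])
E
```

```text
(no output)
```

View pics/w4.png

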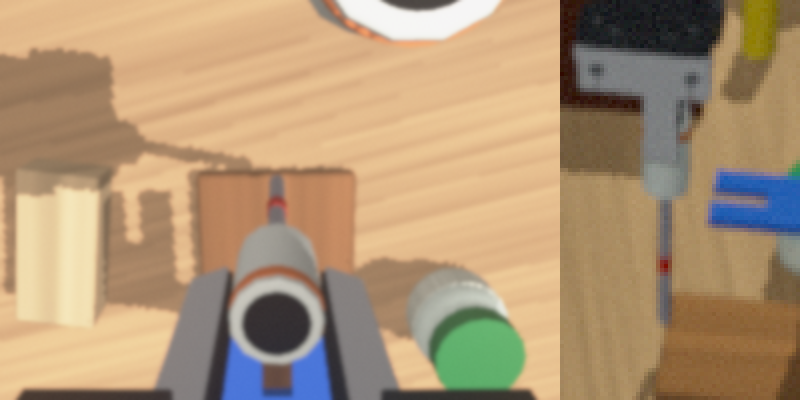

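The thermometer is out of the fork: in the side crop the stem at (665,250) is clear of the prong ends at (715,200). It hangs upright between the fingers. Next I lift it and carry it towards the box.

play_rows(series=[{"tx": 0, "ty": 0, "tz": 0.5, "rx": 0, "ry": 0, "rz": 0}, {"tx": 0, "ty": 0, "tz": 0.5, "rx": 0, "ry": 0, "rz": 0}, {"tx": 0, "ty": 0, "tz": 0.5, "rx": 0, "ry": 0, "rz": 0}, {"tx": 0, "ty": 0, "tz": 0.5, "rx": 0, "ry": 0, "rz": 0}, {"tx": 0, "ty": 0, "tz": 0.5, "rx": 0, "ry": 0, "rz": 0}, {"tx": 0, "ty": 0, "tz": 0.5, "rx": 0, "ry": 0, "rz": 0}, {"tx": 0, "ty": 0, "tz": 0.5, "rx": 0, "ry": 0, "rz": 0}, {"tx": 0, "ty": 0, "tz": 0.5, "rx": 0, "ry": 0, "rz": 0}, {"tx": 0, "ty": 0, "tz": 0.5, "rx": 0, "ry": 0, "rz": 0}, {"tx": 0, "ty": 0, "tz": 0, "rx": 0, "ry": 0, "rz": 0}])

```text
t: 5.72
position: [0.5536, -0.1943, 0.3292]
eef_rot: [[-0.966, 0.259, 0.005], [0.259, 0.966, -0.002], [-0.005, -0.0, -1.0]]
wrist_force: [0.0, -0.1, -0.7]
finger_gap: 0.289
gripper_force: 30.0
```

play_rows(series=[{"tx": 0, "ty": 0.3, "tz": 0, "rx": 0, "ry": 0, "rz": 0}, {"tx": 0, "ty": 0.6, "tz": 0, "rx": 0, "ry": 0, "rz": 0}, {"tx": 0, "ty": 0.6, "tz": 0, "rx": 0, "ry": 0, "rz": 0}, {"tx": 0, "ty": 0.6, "tz": 0, "rx": 0, "ry": 0, "rz": 0}, {"tx": 0, "ty": 0.6, "tz": 0, "rx": 0, "ry": 0, "rz": 0}, {"tx": 0, "ty": 0.6, "tz": 0, "rx": 0, "ry": 0, "rz": 0}, {"tx": 0, "ty": 0.6, "tz": 0, "rx": 0, "ry": 0, "rz": 0}, {"tx": 0, "ty": 0.6, "tz": 0, "rx": 0, "ry": 0, "rz": 0}, {"tx": 0, "ty": 0.6, "tz": 0, "rx": 0, "ry": 0, "rz": 0}, {"tx": 0, "ty": 0.6, "tz": 0, "rx": 0, "ry": 0, "rz": 0}, {"tx": 0, "ty": 0.6, "tz": 0, "rx": 0, "ry": 0, "rz": 0}, {"tx": 0, "ty": 0.6, "tz": 0, "rx": 0, "ry": 0, "rz": 0}, {"tx": 0, "ty": 0.6, "tz": 0, "rx": 0, "ry": 0, "rz": 0}, {"tx": 0, "ty": 0.6, "tz": 0, "rx": 0, "ry": 0, "rz": 0}, {"tx": 0, "ty": 0.6, "tz": 0, "rx": 0, "ry": 0, "rz": 0}, {"tx": 0, "ty": 0.6, "tz": 0, "rx": 0, "ry": 0, "rz": 0}, {"tx": 0, "ty": 0.6, "tz": 0, "rx": 0, "ry": 0, "rz": 0}, {"tx": 0, "ty": 0.6, "tz": 0, "rx": 0, "ry": 0, "rz": 0}, {"tx": 0, "ty": 0.2, "tz": 0, "rx": 0, "ry": 0, "rz": 0}, {"tx": 0, "ty": 0, "tz": 0, "rx": 0, "ry": 0, "rz": 0}])

```text
t: 7.38
position: [0.5509, 0.2366, 0.3242]
eef_rot: [[-0.967, 0.255, -0.002], [0.255, 0.967, 0.0], [0.002, -0.0, -1.0]]
wrist_force: [-1.1, 0.6, -1.7]
finger_gap: 0.291
gripper_force: 30.0
```

```bash
python3 - <<'E'
from meas import *
import pickle
print(sensors.sense()["position"])
v=snap("wrist");s=snap("scene");d=snap("side");pickle.dump((v,s,d),open("v2.pkl","wb"))
a=v["p"];b=cv2.resize(s["p"][160:300,340:420],(240,420),interpolation=3)
cv2.imwrite("pics/w5.png",np.hstack([a,b])[:,:,::-1])
print(proj(v,[[.565,.289,.126]]))
E
```

```text
[0.55093369 0.23663918 0.32416666]
[[318.49461121 186.32359575]]
```

View pics/w5.png

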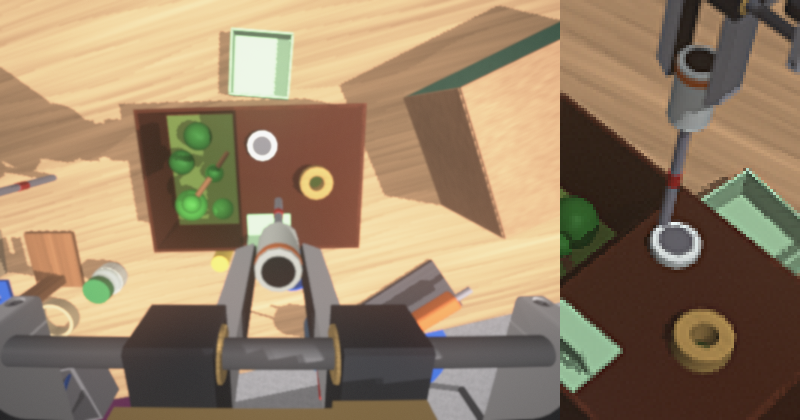

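The wrist view shows the bush at (317,183), the stem tip at (278,200) and the head at (278,268). In the scene crop the stem hangs above the vent cap with clear air under it. Next I measure the tip and the bush in the same camera, so that calibration errors cancel.

```bash
cat > fit.py <<'E'
from meas import *
import pickle,sys
s=sensors.sense(); R=np.array(s["eef_rot"]);t=np.array(s["position"])
def bush(v,roi,z=.126):
    u,w=cloud(v,(14,90,60),(34,255,255),roi)
    m=np.zeros(v["p"].shape[:2],np.uint8);m[w,u]=255
    c,_=cv2.findContours(m,cv2.RETR_EXTERNAL,cv2.CHAIN_APPROX_NONE);c=max(c,key=cv2.contourArea)[:,0]
    Z=atz(v,c[:,0],c[:,1],z)[:,:2]
    return cv2.fitEllipse(Z.astype(np.float32)*1000), cv2.fitEllipse(c)
E
python3 - <<'E'
from fit import *
v,sc,d=pickle.load(open("v2.pkl","rb"))
print(bush(v,(295,160,340,205))); print("scene",bush(sc,(372,258,402,290)))
a=cv2.resize(v["p"][155:305,235:345],(0,0),fx=4,fy=4,interpolation=3)
b=cv2.resize(d["p"][115:175,225:285],(0,0),fx=6,fy=6,interpolation=3)
o=np.zeros((600,800,3),np.uint8);o[:,:440]=a;o[:360,440:]=b
cv2.imwrite("pics/w6.png",o[:,:,::-1])
E
```

```text
(((559.0591430664062, 286.4697265625), (44.48244857788086, 46.235130310058594), 120.94709777832031), ((315.60382080078125, 182.23777770996094), (34.06676483154297, 34.63037109375), 99.79360961914062))
scene (((565.6673583984375, 286.7698059082031), (42.98020553588867, 52.99193572998047), 104.95939636230469), ((387.1707763671875, 273.0804443359375), (20.672292709350586, 21.08812713623047), 168.76629638671875))
```

View pics/w6.png

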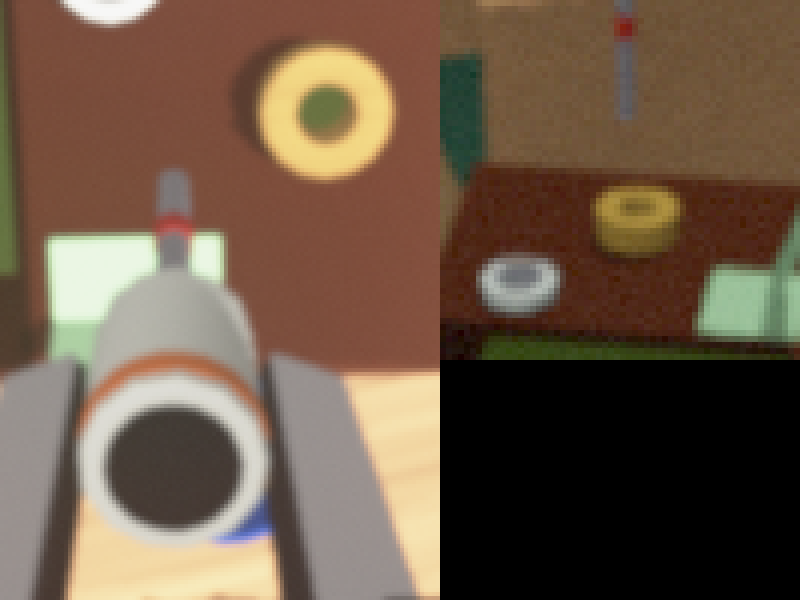

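```bash
python3 - <<'E'
from fit import *
v,sc,d=pickle.load(open("v2.pkl","rb"))
print(t)
def tool(u,w,dz): return R.T@(atz(v,u,w,t[2]-dz)[0]-t)
tip=tool(278.4,200,.118);top=tool(278.5,270.3,-.0416)
print("tip",tip,"top",top)
print("tip world",R@tip+t,"delta to bush",np.array([.559,.2865])-(R@tip+t)[:2])
print("axis proj",[proj(v,R@np.array([0,0,z])+t) for z in(.118,-.0416)])
# side-view: stem line and tip
for n,q,px in(("side",d,(225+185/6,115+120/6)),("scene",sc,(340+105/3,160+225/3))): print(n,px,proj(q,R@tip+t),proj(q,R@top+t),proj(q,[.559,.2865,.126]))
E
```

```text
[0.55225075 0.23285034 0.32494448]
tip [0.0045258  0.00474591 0.11799699] top [ 0.00502879  0.0042824  -0.04160254]
tip world [0.54905894 0.23851687 0.20694448] delta to bush [0.00994106 0.04798313]
axis proj [array([[273.91852906, 204.09666223]]), array([[270.95555883, 278.20385168]])]
side (255.83333333333334, 135.0) [[254.9610267  131.96558258]] [[254.24658452  81.13304252]] [[257.16063698 147.83553735]]
scene (375.0, 235.0) [[376.3515063  234.04068369]] [[389.2033407  179.60910896]] [[388.54318506 270.63924127]]
```

play_rows(series=[{"tx": 0.05, "ty": 0.3, "tz": 0, "rx": 0, "ry": 0, "rz": 0}, {"tx": 0.1, "ty": 0.3, "tz": 0, "rx": 0, "ry": 0, "rz": 0}, {"tx": 0.05, "ty": 0.3, "tz": 0, "rx": 0, "ry": 0, "rz": 0}, {"tx": 0.05, "ty": 0.3, "tz": 0, "rx": 0, "ry": 0, "rz": 0}, {"tx": 0, "ty": 0, "tz": 0, "rx": 0, "ry": 0, "rz": 0}, {"tx": 0, "ty": 0, "tz": -0.4, "rx": 0, "ry": 0, "rz": 0}, {"tx": 0, "ty": 0, "tz": -0.4, "rx": 0, "ry": 0, "rz": 0}, {"tx": 0, "ty": 0, "tz": -0.4, "rx": 0, "ry": 0, "rz": 0}, {"tx": 0, "ty": 0, "tz": 0, "rx": 0, "ry": 0, "rz": 0}, {"tx": 0, "ty": 0, "tz": 0, "rx": 0, "ry": 0, "rz": 0}, {"tx": 0, "ty": 0, "tz": 0, "rx": 0, "ry": 0, "rz": 0}])

```text
t: 8.45
position: [0.5625, 0.2823, 0.2785]
eef_rot: [[-0.966, 0.259, 0.001], [0.259, 0.966, 0.0], [-0.001, 0.001, -1.0]]
wrist_force: [1.1, -0.3, -0.7]
finger_gap: 0.292
gripper_force: 30.0
```

```bash
python3 - <<'E'
from fit import *
v=snap("wrist");sc=snap("scene");d=snap("side");pickle.dump((v,sc,d,t),open("v3.pkl","wb"))
print(t)
o=np.zeros((600,800,3),np.uint8)
def put(im,x,y): o[y:y+im.shape[0],x:x+im.shape[1]]=im
r_=lambda im,f:cv2.resize(im,None,fx=f,fy=f,interpolation=3)
put(r_(v["p"][160:280,240:320],5),0,0)       # 400x600
put(r_(sc["p"][225:289,355:419],6),400,0)[:0] if 0 else put(r_(sc["p"][240:288,360:424],6),400,0)
put(r_(d["p"][120:168,230:294],6),400,300)
cv2.imwrite("pics/w7.png",o[:,:,::-1])
E
```

```text
[0.56249202 0.28228779 0.27847244]
```

View pics/w7.png

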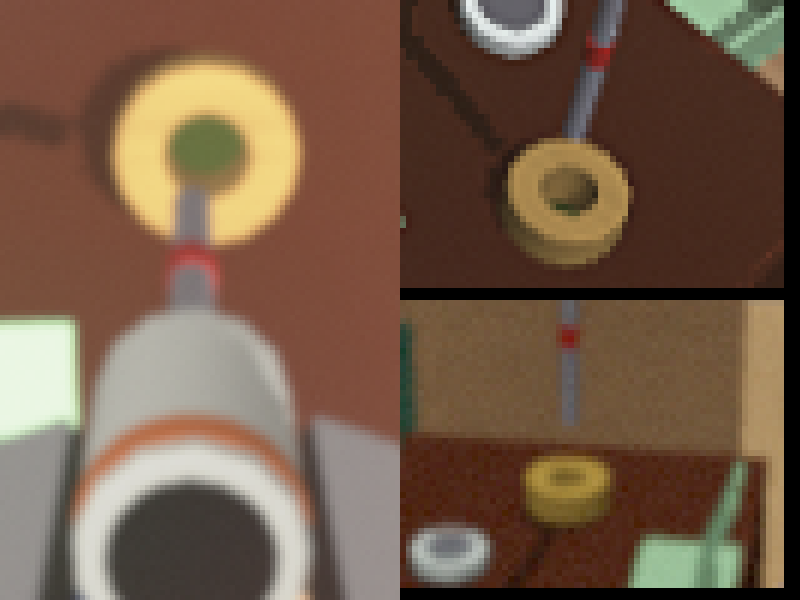

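The wrist crop shows the tip over the lower-left rim of the bush, at about px (278.6,199), with the bush centre at (281.4,190.4). The scene and side crops show the tip about 25 mm above the bush with nothing touching. I'll compute the correction in the tool frame.

```bash
cat > corr.py <<'E'
from fit import *
M=np.array(optics.get_calibration("wrist")["mount"])
def tl(v,u,w,z):  # pixel -> tool xy on plane tool z
    q=cv2.undistortPoints(np.array([[[u,w]]],float),v["K"],np.array([v["k1"],0,0,0.])).ravel()
    a=M[:3,:3]@[q[0],q[1],1]; return (M[:3,3]+a*((z-M[2,3])/a[2]))[:2]
def run(v,t,roi):
    (c,ax,_),(cp,px,_)=bush(v,roi)
    zb=t[2]-.126; b=tl(v,*cp,zb); tip=tl(v,278.5,200,.118); top=tl(v,278.5,270.3,-.0416)
    axis=tip+(tip-top)/.1596*(zb-.118)
    e=b-axis; print("bush px",cp,px,"mm",ax,"tip",tip*1e3,"top",top*1e3,"err tool mm",e*1e3,"world mm",(R[:,:2]@e)[:2]*1e3)
E
python3 - <<'E'
from corr import *
v,sc,d,t0=pickle.load(open("v3.pkl","rb"))
run(v,t0,(255,165,310,215))
# tip/stem numeric: grey pixels per row
h=cv2.cvtColor(v["p"],cv2.COLOR_RGB2HSV)
for y in range(194,222,2):
    x=np.arange(268,292); m=(h[y,x,1]<95); print(y,x[m].min() if m.any() else None,x[m].max() if m.any() else None,m.sum(),end="; ")
E
```

```text
bush px (280.7869873046875, 188.69361877441406) (35.81338882446289, 38.96713638305664) mm (42.63023376464844, 45.59111022949219) tip [1.86221106 1.47576979] top [2.43842517 1.00286576] err tool mm [4.68550688 2.6622626 ] world mm [-3.83698411  3.78406667]
194 None None 0; 196 None None 0; 198 276 281 6; 200 275 281 7; 202 275 281 7; 204 275 281 7; 206 275 281 7; 208 275 281 4; 210 None None 0; 212 None None 0; 214 275 281 7; 216 274 282 9; 218 273 282 10; 220 273 283 11;
```

play_rows(series=[{"tx": -0.07, "ty": 0.09, "tz": 0, "rx": 0, "ry": 0, "rz": 0}, {"tx": 0, "ty": 0, "tz": -0.1, "rx": 0, "ry": 0, "rz": 0}, {"tx": 0, "ty": 0, "tz": -0.2, "rx": 0, "ry": 0, "rz": 0}, {"tx": 0, "ty": 0, "tz": -0.2, "rx": 0, "ry": 0, "rz": 0}, {"tx": 0, "ty": 0, "tz": 0, "rx": 0, "ry": 0, "rz": 0}, {"tx": 0, "ty": 0, "tz": 0, "rx": 0, "ry": 0, "rz": 0}, {"tx": 0, "ty": 0, "tz": 0, "rx": 0, "ry": 0, "rz": 0}])

```text
t: 9.18
position: [0.5594, 0.2856, 0.2574]
eef_rot: [[-0.966, 0.259, -0.0], [0.259, 0.966, -0.0], [0.0, -0.0, -1.0]]
wrist_force: [0.1, -0.3, -1.3]
finger_gap: 0.297
gripper_force: 30.0
```

```bash
cat > chk.py <<'E'
from corr import *
v=snap("wrist");sc=snap("scene");d=snap("side")
print(t)
u,w=cloud(v,(14,90,60),(34,255,255),(250,160,315,225))
m=np.zeros((420,560),np.uint8);m[w,u]=255
m=cv2.morphologyEx(m,cv2.MORPH_OPEN,np.ones((3,3)))
c=max(cv2.findContours(m,0,1)[0],key=cv2.contourArea);c=c[:,0]
# rim points not next to the stem; the stem hides the lower middle
k=c[(abs(c[:,0]-278.5)>7)|(c[:,1]<190)]
hull=cv2.convexHull(k)[:,0]; hp=np.zeros_like(m);cv2.polylines(hp,[hull],True,255);
keep=k[[abs(cv2.pointPolygonTest(hull.astype(np.float32),tuple(map(float,p)),True))<1.2 for p in k]]
cp,px,_=cv2.fitEllipse(keep)
x=tl(v,*cp,TZ-.126) if (TZ:=t[2]) else 0
tip=tl(v,278.5,200.7,.1185);top=tl(v,278.5,270.3,-.0415)
ax=tip+(tip-top)/.16*(t[2]-.126-.1185)
e=x-ax;print("bush",cp,px,"bbox",keep.min(0),keep.max(0),"err tool",e*1e3,"world",(R[:,:2]@e)[:2]*1e3)
for n,q,roi in(("scene",sc,(365,215,410,300)),("side",d,(240,110,275,175))):
    x0,y0,x1,y1=roi
    h=cv2.cvtColor(q["p"],cv2.COLOR_RGB2HSV).astype(int);p=q["p"].astype(int)
    red=(p[...,0]>p[...,1]*2.5)&(p[...,0]>110)&(h[...,1]>170)
    ww,uu=np.nonzero(red[y0:y1,x0:x1]); 
    b=bush(q,roi)
    print(n,"red",len(uu),uu.mean()+x0 if len(uu) else 0,ww.mean()+y0 if len(uu) else 0,(ww.min()+y0,ww.max()+y0) if len(uu) else 0,"bush",b[1])
    for y in range(y0,y1,4 if n=="scene" else 3):
        xs=np.arange(x0,x1)[(h[y,x0:x1,1]<80)&(p[y,x0:x1,2]>70)]
        if 1<len(xs)<9: print((y,xs.mean().round(1),len(xs)),end=" ")
    print()
E
python3 chk.py
```

```text
[0.55941476 0.28555082 0.25739307]
bush (278.8041076660156, 197.3010711669922) (39.941619873046875, 40.48684310913086) bbox [259 177] [299 216] err tool [0.57990755 0.33560943] world [-0.47325152  0.4742989 ]
scene red 8 393.25 254.5 (np.int64(252), np.int64(256)) bush ((387.01446533203125, 273.5709533691406), (19.943552017211914, 21.246667861938477), 109.1106185913086)
(219, np.float64(395.8), 8) (251, np.float64(394.0), 3) (259, np.float64(392.0), 3) (263, np.float64(390.5), 4) (267, np.float64(389.0), 3) 
side red 4 256.5 131.5 (np.int64(131), np.int64(132)) bush ((266.87066650390625, 127.28471374511719), (16.434694290161133, 40.35102844238281), 1.6990190744400024)
(116, np.float64(256.5), 4) (119, np.float64(256.5), 4) (122, np.float64(257.0), 3) (125, np.float64(257.0), 3) (128, np.float64(257.0), 3) (134, np.float64(257.0), 3) (137, np.float64(256.5), 4) (140, np.float64(256.5), 4) (143, np.float64(257.0), 3) (158, np.float64(241.5), 4) (167, np.float64(271.0), 7) (170, np.float64(271.0), 7)
```

```bash
python3 - <<'E'
from corr import *
d=snap("side");sc=snap("scene")
for q in(d,sc): print(proj(q,[[.559,.2865,z] for z in(.126,.16,.22)]).round(2).tolist())
p=d["p"].astype(int); h=cv2.cvtColor(d["p"],cv2.COLOR_RGB2HSV)
for y in range(144,161): 
    x=np.arange(240,278); m=(h[y,x,0]>15)&(h[y,x,0]<35)&(h[y,x,1]>130)&(h[y,x,2]>75); 
    if m.sum()>3: print(y,x[m].min(),x[m].max(),m.sum())
# subpixel stem column: blue excess centroid
for y in range(114,144,3):
    x=np.arange(250,264); w=np.clip(p[y,x,2]-p[y,x,0]+40,0,None)*1.; w-=np.median(w); w=np.clip(w,0,None); print(y,((w*x).sum()/w.sum()).round(2),end=" ")
E
```

```text
[[257.16, 147.84], [257.08, 138.25], [256.93, 120.76]]
[[388.54, 270.64], [391.29, 261.67], [396.48, 244.62]]
146 253 262 8
147 251 264 14
148 251 264 14
149 250 265 16
150 250 265 16
151 251 264 14
152 251 264 14
153 251 264 14
154 251 264 14
155 252 263 12
156 252 262 11
157 255 260 6
114 256.79 117 256.54 120 256.6 123 256.62 126 256.65 129 256.5 132 nan 135 256.77 138 256.74 141 256.72 <stdin>:10: RuntimeWarning: invalid value encountered in scalar divide
```

play_rows(series=[{"tx": 0.02, "ty": 0.02, "tz": 0, "rx": 0, "ry": 0, "rz": 0}, {"tx": 0, "ty": 0, "tz": -0.1, "rx": 0, "ry": 0, "rz": 0}, {"tx": 0, "ty": 0, "tz": -0.2, "rx": 0, "ry": 0, "rz": 0}, {"tx": 0, "ty": 0, "tz": -0.2, "rx": 0, "ry": 0, "rz": 0}, {"tx": 0, "ty": 0, "tz": -0.2, "rx": 0, "ry": 0, "rz": 0}, {"tx": 0, "ty": 0, "tz": -0.2, "rx": 0, "ry": 0, "rz": 0}, {"tx": 0, "ty": 0, "tz": -0.1, "rx": 0, "ry": 0, "rz": 0}, {"tx": 0, "ty": 0, "tz": 0, "rx": 0, "ry": 0, "rz": 0}, {"tx": 0, "ty": 0, "tz": 0, "rx": 0, "ry": 0, "rz": 0}, {"tx": 0, "ty": 0, "tz": 0, "rx": 0, "ry": 0, "rz": 0}])

```text
t: 10.27
position: [0.5603, 0.2866, 0.2178]
eef_rot: [[-0.966, 0.259, 0.0], [0.259, 0.966, 0.0], [-0.0, 0.0, -1.0]]
wrist_force: [0.3, -0.7, -0.5]
finger_gap: 0.29
gripper_force: 30.0
```

```bash
python3 chk.py; python3 - <<'E'
from corr import *
sc=snap("scene");p=sc["p"]
# profile along stem in scene: rows with colour at stem column
P=proj(sc,[[.559,.2865,z] for z in np.arange(.12,.2,.004)])
for z,(u,w) in zip(np.arange(.12,.2,.004),P): print(round(z,3),u.round(1),w.round(1),p[int(round(w)),int(round(u-.6))].tolist())
E
```

```text
[0.56034955 0.28655426 0.21779853]
bush (277.6588134765625, 205.73785400390625) (44.03279495239258, 45.045265197753906) bbox [255 184] [300 224] err tool [ 1.73077637 -0.82623982] world [-1.88564353 -0.35015229]
scene red 4 390.5 266.5 (np.int64(266), np.int64(267)) bush ((386.9951477050781, 273.5664978027344), (19.709842681884766, 20.939910888671875), 109.49287414550781)
(215, np.float64(392.0), 5) (219, np.float64(394.4), 8) (255, np.float64(393.0), 3) (259, np.float64(392.0), 3) (263, np.float64(391.0), 3) (271, np.float64(388.5), 4) 
side red 5 256.8 143.0 (np.int64(142), np.int64(144)) bush ((267.34173583984375, 128.11550903320312), (15.589245796203613, 40.984107971191406), 2.6005988121032715)
(113, np.float64(255.5), 8) (128, np.float64(257.0), 3) (131, np.float64(257.0), 3) (134, np.float64(257.0), 3) (137, np.float64(257.0), 3) (140, np.float64(257.0), 3) (146, np.float64(257.0), 3) (149, np.float64(257.0), 3) (158, np.float64(241.0), 3) (167, np.float64(271.0), 7) (170, np.float64(271.0), 7) 
0.12 388.1 272.2 [82, 80, 88]
0.124 388.4 271.2 [95, 93, 102]
0.128 388.7 270.1 [88, 87, 95]
0.132 389.0 269.1 [79, 82, 90]
0.136 389.3 268.1 [105, 75, 83]
0.14 389.7 267.0 [111, 26, 24]
0.144 390.0 266.0 [101, 24, 22]
0.148 390.3 264.9 [120, 47, 48]
0.152 390.6 263.8 [99, 79, 85]
0.156 391.0 262.8 [79, 86, 94]
0.16 391.3 261.7 [97, 97, 105]
0.164 391.6 260.6 [93, 92, 99]
0.168 392.0 259.5 [80, 80, 87]
0.172 392.3 258.4 [94, 94, 101]
0.176 392.6 257.3 [88, 87, 94]
0.18 393.0 256.2 [81, 80, 86]
0.184 393.3 255.0 [96, 94, 102]
0.188 393.7 253.9 [85, 83, 91]
0.192 394.0 252.8 [98, 99, 103]
0.196 394.3 251.6 [154, 157, 157]
0.2 394.7 250.5 [138, 141, 140]
```

play_rows(series=[{"tx": 0, "ty": 0, "tz": -0.15, "rx": 0, "ry": 0, "rz": 0}, {"tx": 0, "ty": 0, "tz": -0.2, "rx": 0, "ry": 0, "rz": 0}, {"tx": 0, "ty": 0, "tz": -0.15, "rx": 0, "ry": 0, "rz": 0}, {"tx": 0, "ty": 0, "tz": -0.05, "rx": 0, "ry": 0, "rz": 0}, {"tx": 0, "ty": 0, "tz": 0, "rx": 0, "ry": 0, "rz": 0}, {"tx": 0, "ty": 0, "tz": 0, "rx": 0, "ry": 0, "rz": 0}, {"tx": 0, "ty": 0, "tz": 0, "rx": 0, "ry": 0, "rz": 0}])

```text
t: 11.05
position: [0.5603, 0.2865, 0.1957]
eef_rot: [[-0.966, 0.259, 0.0], [0.259, 0.966, 0.0], [-0.0, 0.0, -1.0]]
wrist_force: [-0.9, 1.0, -1.0]
finger_gap: 0.29
gripper_force: 30.0
```

```bash
python3 - <<'E'
from corr import *
v=snap("wrist");sc=snap("scene");d=snap("side");pickle.dump((v,sc,d,t),open("v5.pkl","wb"))
print(t)
# wrist: brass mask rows, extents
h=cv2.cvtColor(v["p"],cv2.COLOR_RGB2HSV);x=np.arange(240,320)
for y in range(185,245,3):
    m=(h[y,x,0]>=14)&(h[y,x,0]<=34)&(h[y,x,1]>90)&(h[y,x,2]>60); g=x[m]
    gaps=[(int(a),int(b)) for a,b in zip(g[:-1],g[1:]) if b-a>1]
    if len(g): print(y,g.min(),g.max(),gaps,v["p"][y,278].tolist())
for n,q,c0,c1,y0,y1 in(("scene",sc,380,398,258,280),("side",d,252,263,140,156)):
    p=q["p"].astype(int); red=np.clip(p[...,0]-2.2*p[...,1]-20,0,None)[y0:y1,c0:c1]
    Y,X=np.mgrid[y0:y1,c0:c1]; print(n,"red",red.sum(),(red*X).sum()/red.sum(),(red*Y).sum()/red.sum(),np.nonzero(red.max(1)>15)[0]+y0)
    print(proj(q,[.559,.2865,.126]))
E
```

```text
[0.56028467 0.28651253 0.19567675]
188 276 279 [] [128, 95, 63]
191 266 289 [] [178, 141, 89]
194 262 293 [] [243, 217, 134]
197 259 296 [] [243, 217, 134]
200 257 298 [] [242, 214, 131]
203 256 299 [] [233, 198, 126]
206 255 300 [(273, 283)] [129, 114, 112]
209 255 301 [(273, 282)] [151, 67, 62]
212 254 302 [(272, 284)] [177, 97, 95]
215 254 302 [(272, 284)] [126, 118, 119]
218 254 301 [(272, 284)] [126, 118, 120]
221 255 300 [(272, 284)] [148, 143, 140]
224 256 299 [(267, 289)] [175, 172, 164]
227 258 297 [(263, 292)] [176, 173, 165]
scene red 250.19999999999993 388.2589928057554 271.72661870503595 [271 272 273]
[[388.54318506 270.63924127]]
side red 43.39999999999999 257.0 149.0 [149]
[[257.16063698 147.83553735]]
```

```bash
python3 - <<'E'
from corr import *
v,sc,d,t=pickle.load(open("v5.pkl","rb"))
tip=tl(v,278.5,200.7,.1185);top=tl(v,278.5,270.3,-.0415)
for z in(.0625,.0685,.0745): 
    q=tip+(tip-top)/.16*(z-.1185); P=np.linalg.inv(M)@[*q,z,1]
    o,_=cv2.projectPoints(P[:3].reshape(1,1,3),np.zeros(3),np.zeros(3),v["K"],np.array([v["k1"],0,0,0.])); print(z,o.ravel())
for y in range(203,226): print(y,v["p"][y,270:288:3].tolist())
print(tl(v,278,214.5,.0685)*1e3,(tip+(tip-top)/.16*(.0685-.1185))*1e3)
E
```

```text
0.0625 [278.50012861 216.26085147]
0.0685 [278.50011654 214.30958398]
0.0745 [278.50010386 212.43647618]
203 [[241, 213, 130], [239, 208, 128], [234, 199, 126], [233, 196, 125], [237, 204, 126], [241, 211, 129]]
204 [[241, 212, 129], [232, 196, 122], [210, 170, 119], [206, 168, 119], [223, 183, 116], [239, 207, 127]]
205 [[238, 205, 125], [209, 172, 109], [163, 139, 117], [155, 133, 114], [183, 152, 102], [232, 196, 120]]
206 [[228, 190, 116], [160, 141, 92], [136, 122, 117], [128, 114, 110], [138, 123, 91], [213, 175, 107]]
207 [[203, 168, 102], [125, 122, 82], [132, 109, 108], [129, 101, 101], [116, 112, 87], [171, 148, 89]]
208 [[164, 144, 85], [112, 111, 73], [140, 92, 90], [140, 86, 84], [116, 106, 81], [134, 128, 75]]
209 [[133, 127, 75], [116, 106, 68], [150, 75, 69], [149, 68, 64], [127, 100, 74], [114, 118, 69]]
210 [[116, 118, 69], [124, 100, 63], [157, 64, 58], [162, 63, 57], [138, 89, 63], [108, 115, 66]]
211 [[113, 117, 68], [130, 94, 61], [164, 69, 64], [179, 76, 72], [155, 83, 61], [107, 114, 65]]
212 [[118, 116, 68], [134, 94, 62], [160, 85, 82], [176, 94, 92], [172, 
[... 731 characters left out ...]
151, 121, 79]]
220 [[178, 142, 90], [142, 121, 99], [133, 125, 126], [133, 127, 127], [145, 127, 115], [155, 124, 80]]
221 [[201, 161, 104], [148, 130, 110], [144, 138, 136], [149, 144, 141], [149, 135, 124], [165, 134, 88]]
222 [[215, 180, 126], [161, 148, 131], [162, 159, 153], [164, 160, 153], [158, 149, 139], [182, 151, 110]]
223 [[212, 185, 148], [172, 164, 153], [173, 170, 162], [174, 171, 163], [169, 163, 153], [191, 170, 139]]
224 [[196, 183, 163], [179, 176, 166], [177, 175, 166], [175, 173, 164], [176, 172, 163], [186, 176, 158]]
225 [[185, 180, 168], [180, 178, 170], [179, 176, 168], [174, 172, 164], [175, 172, 164], [180, 177, 165]]
[1.22405046 0.87488817] [1.40554536 1.3300426 ]
```

play_rows(series=[{"tx": 0, "ty": -0.01, "tz": -0.03, "rx": 0, "ry": 0, "rz": 0}, {"tx": 0, "ty": 0, "tz": 0, "rx": 0, "ry": 0, "rz": 0}, {"tx": 0, "ty": 0, "tz": 0, "rx": 0, "ry": 0, "rz": 0}, {"tx": 0, "ty": 0, "tz": 0, "rx": 0, "ry": 0, "rz": 0}, {"tx": 0, "ty": 0, "tz": 0, "rx": 0, "ry": 0, "rz": 0}, {"tx": 0, "ty": 0, "tz": 0, "rx": 0, "ry": 0, "rz": 0}])

```text
t: 11.7
position: [0.5602, 0.286, 0.1942]
eef_rot: [[-0.966, 0.259, 0.0], [0.259, 0.966, -0.0], [-0.0, -0.0, -1.0]]
wrist_force: [-0.3, -0.5, -0.5]
finger_gap: 0.293
gripper_force: 30.0
```

```bash
python3 -c "
from h import *
s=sensors.sense();print(s['position'],s['wrist_force'],s['gripper_force'],abs(np.array(s['joint_velocities'])).max())
print(job.close_job())"
```

```text
[0.56018841 0.28599601 0.19423458] [-0.29794457 -0.50891082 -0.50185967] 29.999740719795227 0.0017631118531408036
the job is handed in; nothing more can be done
None
```

I handed in the job at about 12 s: the small thermometer went out sideways through the fork's open end and is held still and upright in the bush. By my last measurements it is centred to about 1–2 mm and the red band is level with the bush top to about 2 mm; I saw no sign of contact, and the result of the judging is not known.

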